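Edge the hanger plate off the shelf and fit it over the bolts

ROBOT

A 7-joint arm with a two-finger parallel gripper is mounted at the origin on the work surface. World frame = base frame: x ahead of the robot, y to its left, z up, the work surface at z = 0. Lengths are in m, angles in rad, forces in N, time in s.
With the tool pointing down it reaches from about 0.425 to 0.8 m from the base axis. Payload 8.3 kg.
Tool frame: the origin (TCP) lies between the finger pads; the fingertips stand ahead of it and the grasp point (between the pads) lies 5 mm behind it (env.tip_extent is the z of the fingertips in the tool frame, in m); z points along the fingers, y is the line along which they close (so a half turn about z gives the same grasp; the last joint's range is limited). The gripper opens to 85 mm and grips with 20 to 120 N. Pads are 22 mm wide; open, the fingers measure 114 mm over their backs; the gripper's body (76 mm by 85 mm) begins 54 mm behind the grasp point. The pads swing forward as they close: fully open they stand 13 mm farther back than shut.
Start: joints at [1.166, 0.383, 0.016, 1.37, -0.006, 1.388, -0.046], TCP at [0.21, -0.589, 0.245] pointing down, gripper open.
Joint ranges: [-2.95, 2.95], [-0.25, 2.06], [-1.52, 1.56], [0.18, 2.33], [-1.44, 4.58], [0.02, 2.06], [-3.01, 3.01]. Speed limits (rad/s): [2.39, 2.39, 3.01, 3.01, 3.14, 3.14, 3.14].

INTERFACE

Orientations are given as [roll, pitch, yaw] about the fixed x, y, z axes, in that order (R = Rz(yaw) Ry(pitch) Rx(roll)).
In Python, from bench import env, open_gripper, close_gripper, monitor, eyes, order gives the robot as it stands. The module is installed in compiled form; this text tells all that it offers. Calls block until the motion is done:
- env.goto(position, orientation): joint-space move of the TCP to a pose.
- env.move_l(position, max_speed=0.15, rotation=None, guard=None): straight line of the TCP; rotation=None keeps the orientation; max_speed is the mean speed in m/s. With guard (N) it stops when the force on the tool has changed by that much, and returns True; else False.
- env.move_joints(angles): joint-space move.
- open_gripper() and close_gripper(grasp_force=None): open the fingers fully, or close them until they stop; grasp_force is the grip in N (None keeps the last).
- env.hold(seconds).
- env.ik(position, orientation): joint angles nearest the present ones, or None.
- monitor.get_state(): the state.
- eyes.read_camera(name): name is "scene" or "top" or "wrist"; returns (picture, depth): 384x512x3 uint8, blue, green, red; 384x512 float32, m along the optical axis (not along the pixel's ray), 0 where there is no reading.
- eyes.calibration(name): a dict with "fx", "fy", "cx", "cy" (pixels), "extrinsics" (4x4, takes a point from world to camera coordinates); the wrist camera has in their place "mount" (4x4, takes a point from camera to tool coordinates, whose origin is the TCP and whose axes are the flange's). Camera axes: x right, y down, z forward; pixel columns grow to the right and rows downward; lengths in m; the calibration is good to about 2 mm. A picture is of the moment at which its call begins: read the wrist's pose just before it. calibration takes no time and is no camera call.
A pose or a line that the arm cannot do raises env.IKError and nothing moves.
- order.job_done(): hands the job in; it is judged then, once.
The state is a dict: "time_s": time; "joint_positions": joint angles; "qvel": joint speeds; "effort": joint torques, N m; "position": TCP position; "tcp_rot": TCP orientation; "contact_force": force on the tool from outside, world axes, zero at the start; "moment": the same for the moment, N m; "finger_gap": finger opening in m; "grasp_force": force on a finger pad.
Only numpy, scipy, OpenCV 4.12 (cv2) and the standard library are available. Lean on these libraries where they do the work, as an engineer would, in place of code of your own. Each camera call takes 0.05 s, during which the arm holds its last target. There are 200 camera calls.

TASK

Too thin to pick up where it lies, the flat steel hanger plate has been pushed against the back rail of the white shelf panel: press lightly on it from above and slide it out over the shelf's front edge until enough overhangs to pinch, without scoring the white face. Then pinch the overhanging end, lift the plate off and gently fit its two small holes over the two bolts on the timber rail, so that it lies flat on the timber with its big-hole end sticking out past the rail's near end, and let go. Do not let the plate fall to the bench, and leave everything else where it is.

Things in the scene. Friction and masses are not known exactly. Their poses are not given: they have to be found in the camera images.
- hanger: flat steel plate 180 long (its x) x 60 wide (y) x 3 thick, 0.19 to 0.30 kg; origin at the centre of its underside. Holes on its centre line: a big one (26 dia) at x = -66, small ones (13 dia) at x = +10 and +70. Starts on the shelf, its -x end 46 to 58 short of the front edge, its +x end 2 to 12 from the back rail. Friction on the shelf about 0.25, under the fingers more.
- lug_end (a point): middle of the hanger plate's big-hole end edge, at its underside (plate x = -90)
- hole_mid (a point): centre of the hanger plate's middle small hole (plate x = +10), at its underside; goes over the near bolt
- hole_end (a point): centre of the hanger plate's end small hole (plate x = +70), at its underside; goes over the far bolt
- shelf: fixed white shelf panel 260 deep (its x) x 300 wide (y) x 18 thick on two bearers set 20 back; origin at bench level under its centre: white face at z = +78, front edge at x = -130 (open to the bench below), face of the back rail (20 thick, 40 high) at x = +110. The white face is scored if the plate or the fingers press on it with more than 25 N, as a touch-down faster than about 6 mm/s can too.
- rail: fixed pine rail 240 long (its x) x 70 wide (its y) x 70 high, bracketed to the bench; origin at bench level on its centre line, 40 behind its near end (near end at x = -40), so its top is at z = +70
- bolt_near (a point): centre of the top of the near bolt (rail x = -5, that is 35 from the rail's near end): an upright 10 dia threaded stud standing 25 above the rail's top, its last 2 tapered to 8.4 dia
- bolt_far (a point): centre of the top of the far bolt, the same, 60 further along the rail (rail x = +55)
- bit_case: closed grey plastic drill-bit case 105 x 46 x 22, lying on the shelf beside the plate; leave alone; origin under its centre
- spade_bit: steel spade drill bit 150 long, 24 wide, 7 thick, lying on the shelf beside the plate; leave alone; origin under its shank
- pencil: flat red carpenter's pencil 175 long, 12 wide, 8 thick, lying on the shelf beside the plate; leave alone; origin under its centre
- tape_measure: yellow tape measure 70 x 42 x 66 high on the bench near the robot; leave alone; origin under its centre
- drill: red and black cordless drill, 215 high, standing on its battery on the bench's right side; leave alone; origin under its battery
- glue: white glue bottle 68 dia, 170 high on the bench's left side; leave alone; origin under its centre
- hammer: hammer lying on the bench's left side; leave alone; origin under its middle
- offcut: pine offcut 100 x 70 x 45 high on the bench's right side; leave alone; origin under its centre
Things that resemble listed ones, but are neither listed nor needed, are in the scene too. Of the things like the hanger, leave any that is purple; of the rest the larger one is meant. What is shaped like the rail but pink is not meant.

How it is judged:
By the outcome, as a careful person would: the job done as asked, in the order asked, and still so for the second after the job is handed in, with the robot touching nothing.
It also fails if it takes over 67 s, if anything falls off the work surface, if the arm or the gripper's body presses on something with over 40 N, if the wrist force passes 120 N, or if a joint passes its speed limit or range.

## Working session

There is one attempt and no reset: what is moved stays moved. The work goes in short steps, each a Python script; the robot and the scene stay as the last script left them, time stands still between calls to the robot, and variables do not carry over. Pictures are saved under pics/ and viewed, at most 10 in all, crops included, and the job is handed in when it is done.

```bash
mkdir -p pics; ls; python3 - <<'E'
from bench import env,eyes,monitor
import cv2,numpy as np
for n in ("top","scene"):
    p,d=eyes.read_camera(n); cv2.imwrite(f"pics/{n}0.png",p); np.savez(f"{n}0.npz",p=p,d=d)
    c=eyes.calibration(n); print(n,c)
print(eyes.calibration("wrist")); print(env.tip_extent); s=monitor.get_state(); print(s)
E
```

```text
pics
top {'fx': 443.6526805305157, 'fy': 443.6526805305157, 'cx': 257.1441418400603, 'cy': 191.51284624582263, 'extrinsics': array([[ 0.02517621, -0.9996308 , -0.01021834, -0.01255011],
       [-0.9873995 , -0.02326812, -0.15652739,  0.4585752 ],
       [ 0.15623184,  0.01403035, -0.98762076,  1.3326631 ],
       [ 0.        ,  0.        ,  0.        ,  1.        ]])}
scene {'fx': 471.797036545929, 'fy': 471.797036545929, 'cx': 257.4128802501287, 'cy': 185.40668407450477, 'extrinsics': array([[ 0.34109359,  0.94000242,  0.00711477, -0.15667668],
       [ 0.66149989, -0.23464363, -0.71229226, -0.25283116],
       [-0.66788701,  0.24766474, -0.70184693,  1.75351342],
       [ 0.        ,  0.        ,  0.        ,  1.        ]])}
{'fx': 308.5045199777033, 'fy': 308.5045199777033, 'cx': 259.7060306363204, 'cy': 192.93625302155058, 'mount': array([[-1.25876950e-03, -9.61757559e-01, -2.73899275e-01,
         6.87520104e-02],
       [ 9.99999119e-01, -1.09556171e-03, -7.48828680e-04,
        -9.13970864e-04],
       [ 4.20118084e-04, -2.73899977e-01,  9.61758091e-01,
        -1.28125709e-01],
       [ 0.00000000e+00,  0.00000000e+00,  0.00000000e+00,
         1.00000000e+00]])}
0.014
{'time_s': 0.1, 'joint_positions': array([ 1.16607053,  0.38415973,  0.0163698 ,  1.37107882, -0.00633774,
        1.3882174 , -0.04649894]), 'qvel': array([-0.00032389, -0.00160594,  0.00066552, -0.00132211, -0.00024569,
       -0.00098238,  0.00084163]), 'effort': array([ 3.45794084e-03, -6.29136372e+01,  8.47548321e-01, -3.72756922e+01,
        1.68214791e-02,  1.05834956e-02,  4.45808928e-05]), 'position': array([ 0.2094043, -0.5883993,  0.2443618]), 'tcp_rot': array([-3.13977694e+00, -1.10700974e-05,  3.41888047e-01]), 'contact_force': array([-0.16380346, -0.37458285,  0.07972234]), 'moment': array([ 0.00652658,  0.0034156 , -0.01957963]), 'grasp_force': 0.0, 'finger_gap': 0.08515653169327919}
```

```bash
python3 - <<'E'
import cv2
p=cv2.imread("pics/top0.png"); cv2.imwrite("pics/top0b.png",cv2.resize(p,(800,600),interpolation=cv2.INTER_CUBIC))
E
```

```text
(no output)
```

View pics/top0b.png

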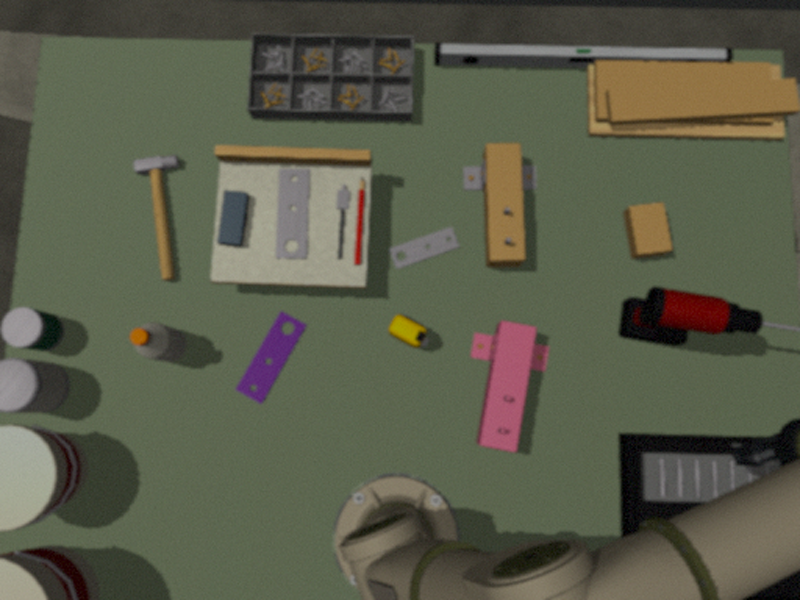

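Candidates (800x600 pixels):
- **Plates:** grey on the shelf (293,213), grey on the bench (424,247), purple (271,357). The larger non-purple one is the plate on the shelf, so that is the hanger.
- **Rails:** pine (505,203), pink (508,386). The pine one is meant.

I'll confirm both in one crop.

```bash
cat > h.py <<'E'
import numpy as np,cv2
from bench import env,eyes,monitor,open_gripper,close_gripper,order
from scipy.spatial.transform import Rotation as R
def camT(n,state=None):
    c=eyes.calibration(n)
    if n!="wrist": T=np.linalg.inv(c["extrinsics"])
    else:
        s=state; T=np.eye(4); T[:3,:3]=R.from_euler("xyz",s["tcp_rot"]).as_matrix(); T[:3,3]=s["position"]; T=T@c["mount"]
    return c,T
def onplane(n,uv,z,state=None):
    c,T=camT(n,state); uv=np.atleast_2d(uv).astype(float)
    d=np.c_[(uv[:,0]-c["cx"])/c["fx"],(uv[:,1]-c["cy"])/c["fy"],np.ones(len(uv))]@T[:3,:3].T
    return T[:3,3]+d*((z-T[2,3])/d[:,2])[:,None]
def proj(n,P,state=None):
    c,T=camT(n,state); q=(np.atleast_2d(P)-T[:3,3])@T[:3,:3]
    return np.c_[q[:,0]/q[:,2]*c["fx"]+c["cx"],q[:,1]/q[:,2]*c["fy"]+c["cy"]]
def snap(name):
    s=monitor.get_state(); p,d=eyes.read_camera("wrist"); cv2.imwrite(f"pics/{name}.png",p); np.savez(name+".npz",p=p,d=d,pos=s["position"],rot=s["tcp_rot"]); return s,p,d
def load(name):
    f=np.load(name+".npz"); return dict(position=f["pos"],tcp_rot=f["rot"]),f["p"],f["d"]
E
python3 - <<'E'
from h import *
k=.64
f=lambda l,z:print(np.round(onplane("top",np.array(l)*k,z),4)[:,:2].tolist())
f([(293,213),(293,246),(277,258),(307,258),(279,169),(309,169)],.081)
f([(211,283),(367,286),(215,160),(372,163)],.078)
f([(486,263),(525,261),(486,144),(521,143)],.07)
f([(506,210),(508,240)],.095)
p=cv2.imread("pics/top0.png"); cv2.imwrite("pics/crop.png",cv2.resize(p[85:190,125:350],(800,373),interpolation=cv2.INTER_CUBIC))
E
```

```text
[[0.6169, 0.2144], [0.551, 0.2111], [0.5265, 0.2409], [0.5279, 0.1829], [0.7058, 0.2465], [0.707, 0.1873]]
[[0.4751, 0.3662], [0.4763, 0.0655], [0.7227, 0.3752], [0.7231, 0.0637]]
[[0.5283, -0.1633], [0.534, -0.2387], [0.7705, -0.1618], [0.7741, -0.2314]]
[[0.628, -0.1984], [0.5688, -0.2023]]
```

View pics/crop.png

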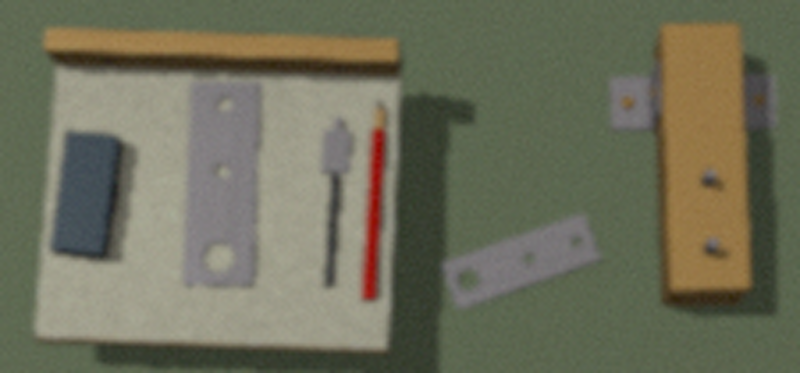

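The crop confirms it. The hanger is the large three-hole grey plate on the shelf (crop 220,185) and the rail is the pine one, with bolts at (710,178) and (712,245). Next I'll look at both from close up with the wrist camera.

```bash
python3 - <<'E'
from h import *
env.goto([.60,-.20,.25],[np.pi,0,0]); env.hold(.2); s,p,d=snap("rail1"); print(s["time_s"],s["position"],s["tcp_rot"],s["joint_positions"])
env.goto([.60,.21,.25],[np.pi,0,0]); env.hold(.2); s,q,d=snap("plate1"); print(s["time_s"],s["position"],s["tcp_rot"],s["joint_positions"],s["contact_force"])
cv2.imwrite("pics/both.png",cv2.resize(np.hstack([p,q]),(800,300),interpolation=cv2.INTER_AREA))
E
```

```text
2.2833 [ 0.59967339 -0.20099167  0.24996749] [ 3.14133384e+00  1.33968536e-04 -1.47255149e-03] [ 0.46701318  0.41450161 -0.27583764  1.32806886  0.11156081  1.41408352
 -1.3762558 ]
4.05 [0.60055983 0.20853314 0.24993493] [ 3.14114697e+00 -9.54649168e-05 -2.20427789e-03] [-0.06742944  0.44525714 -0.46061218  1.3111543   0.19504154  1.4292918
 -2.08935743] [-0.18143486 -0.35162215  0.44288307]
```

View pics/both.png

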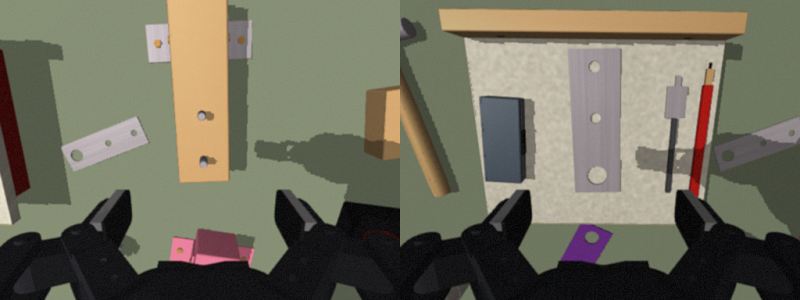

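The left half shows the rail with its bolts at about (202,115) and (203,160). The right half shows the plate, with holes at (595,66), (596,118) and (597,175). Now to measure these precisely.

```bash
python3 - <<'E'
from h import *
s,p,d=load("plate1")
lab=cv2.cvtColor(p,cv2.COLOR_BGR2LAB).astype(int)
for u,v in [(250,84),(251,151),(252,224),(235,120),(160,230),(300,120)]: print(lab[v,u],d[v,u])
b=cv2.GaussianBlur(p,(3,3),0); lab=cv2.cvtColor(b,cv2.COLOR_BGR2LAB)
r=slice(40,270),slice(205,300)
m=(lab[...,2]<132).astype(np.uint8)*255   # low b = grey plate
M=np.zeros_like(m); M[r]=m[r]
cs,h=cv2.findContours(M,cv2.RETR_CCOMP,cv2.CHAIN_APPROX_NONE)
for c,hh in zip(cs,h[0]):
    if cv2.contourArea(c)>40:
        (x,y),rad=cv2.minEnclosingCircle(c); mm=cv2.moments(c); cen=(mm["m10"]/mm["m00"],mm["m01"]/mm["m00"])
        print(hh[3],cv2.contourArea(c),np.round(cen,1),onplane("wrist",cen,.081,s)[0])
        if hh[3]<0: print(onplane("wrist",cv2.boxPoints(cv2.minAreaRect(c)),.081,s))
# shelf corners
print(onplane("wrist",np.array([(486-400,224),(723-400,222)])*1.28,.078,s))
s2,q,d2=load("rail1")
cv2.imwrite("pics/bolts.png",cv2.resize(q[110:250,190:320],(780,840),interpolation=cv2.INTER_CUBIC)[:600])
cv2.imwrite("pics/bolts.png",cv2.resize(q[120:240,200:320],(600,600),interpolation=cv2.INTER_CUBIC))
E
```

```text
[186 127 138] 0.2842568
[197 127 138] 0.3021318
[189 127 137] 0.32207176
[169 130 128] 0.28883594
[178 128 137] 0.3245068
[190 128 138] 0.29320145
-1 11090.0 [250.2 150.9] [0.6265521  0.21837357 0.081     ]
[[0.70616464 0.24884822 0.081     ]
 [0.70596164 0.18989483 0.081     ]
 [0.52740112 0.18713711 0.081     ]
 [0.52764653 0.25655363 0.081     ]]
0 493.0 [252.  223.7] [0.55145863 0.21736808 0.081     ]
0 153.5 [250.2 150.8] [0.62672069 0.21835353 0.081     ]
0 188.5 [248.6  85.3] [0.68641844 0.21909421 0.081     ]
[[0.47618595 0.3753651  0.078     ]
 [0.47820993 0.03991228 0.078     ]]
```

View pics/bolts.png

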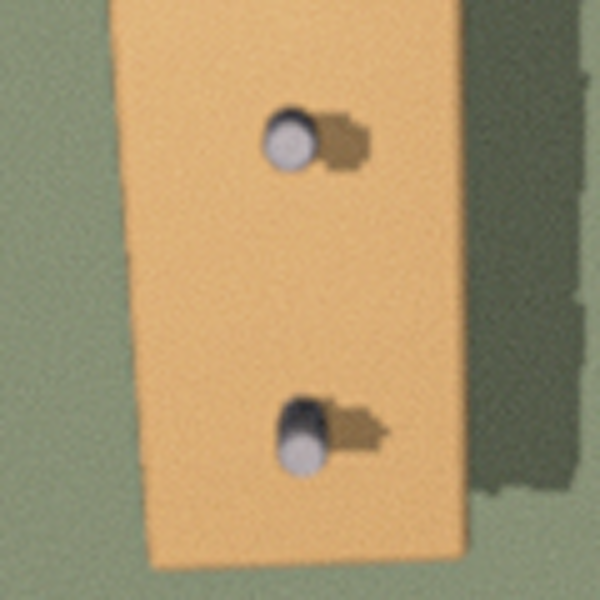

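```bash
python3 - <<'E'
from h import *
s2,q,d2=load("rail1")
b=onplane("wrist",[(260.0,210.2),(257.6,148.2)],.095,s2); print(b,b[1]-b[0])
close_gripper(40)
a=np.array([np.cos(.0127),np.sin(.0127),0])
P=np.array([.6565,.2187,.102])
env.goto(P+[0,0,.03],[np.pi,0,.0127]); env.move_l(P,.06); env.hold(.3)
print(monitor.get_state()["contact_force"],monitor.get_state()["time_s"])
print(env.move_l(P-[0,0,.012],.003,guard=5))
env.hold(.2); s=monitor.get_state(); print(s["position"],s["contact_force"],s["time_s"])
E
```

```text
[[ 0.57006552 -0.20041708  0.095     ]
 [ 0.63010195 -0.19836625  0.095     ]] [0.06003643 0.00205083 0.        ]
[ 0.30349461 -0.05255876  0.26065385] 6.4
True
[0.65662156 0.2187717  0.09522979] [-0.82459908 -0.78645066  5.39562585] 8.9167
```

```bash
python3 - <<'E'
from h import *
a=np.array([np.cos(.0127),np.sin(.0127),0])
s=monitor.get_state(); z=s["position"][2]-.0003; x0=s["position"].copy(); F=8.
for i in range(1,4):
    env.move_l(np.r_[(x0-a*.01*i)[:2],z],.025)
    s=monitor.get_state(); f=s["contact_force"]; print(i,s["position"].round(4),f.round(2),s["time_s"])
    if not 3<f[2]<16: break
    z+=np.clip((f[2]-F)*.00005,-.0003,.0003)
E
```

```text
1 [0.6461 0.2189 0.0952] [-1.75  0.24  6.28] 9.4417
2 [0.6364 0.2187 0.0952] [-1.61 -0.09  6.32] 9.9917
3 [0.6266 0.2186 0.0952] [-0.34  0.04  5.5 ] 10.5417
```

```bash
cat >> h.py <<'E'
def holes(s,p,z=.081,lo=40,thr=132):
    lab=cv2.cvtColor(cv2.GaussianBlur(p,(3,3),0),cv2.COLOR_BGR2LAB); m=(lab[...,2]<thr).astype(np.uint8)*255
    cs,h=cv2.findContours(m,cv2.RETR_CCOMP,cv2.CHAIN_APPROX_NONE); out=[]
    for c,hh in zip(cs,h[0]):
        A=cv2.contourArea(c)
        if hh[3]>=0 and A>lo:
            M=cv2.moments(c); (_,_),(w,l),_=cv2.minAreaRect(c); u=(M["m10"]/A,M["m01"]/A)
            if A>.65*w*l and max(w,l)<1.4*min(w,l): out.append((A,*np.round(u,1),*onplane("wrist",u,z,s)[0][:2].round(4)))
    return out
E
python3 - <<'E'
from h import *
s,p,d=snap("drag1")
for o in holes(s,p): print(o)
E
```

```text
(557.5, np.float64(260.6), np.float64(187.2), np.float64(0.6573), np.float64(0.2193))
```

View pics/drag1.png

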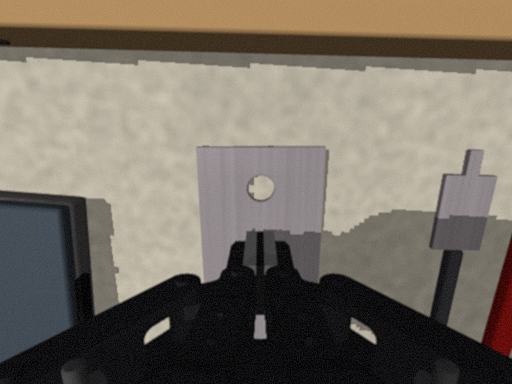

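The plate follows the fingers: its end hole at pixel (260,187) has moved 29 mm. I'll carry on.

```bash
python3 - <<'E'
from h import *
a=np.array([np.cos(.0127),np.sin(.0127),0])
s=monitor.get_state(); z=s["position"][2]-.00025; x0=s["position"].copy(); F=7.5
for k in [.02,.04,.06,.08,.0935]:
    env.move_l(np.r_[(x0-a*k)[:2],z],.035)
    s=monitor.get_state(); f=s["contact_force"]; print(k,s["position"].round(4),f.round(2),s["time_s"])
    if not 2.5<f[2]<16: break
    z+=np.clip((f[2]-F)*.00005,-.0003,.0003)
s,p,d=snap("drag2")
for o in holes(s,p): print(o)
E
```

```text
0.02 [0.6062 0.2186 0.0952] [-1.26 -0.82  7.21] 11.3167
0.04 [0.5864 0.2182 0.0952] [-0.42 -0.78  6.7 ] 12.0417
0.06 [0.5664 0.218  0.0952] [-0.73 -0.09  7.44] 12.7667
0.08 [0.5464 0.2178 0.0952] [-1.05  0.43  8.12] 13.4917
0.0935 [0.5327 0.2176 0.0951] [-0.87  0.12  8.83] 14.025
(554.0, np.float64(260.8), np.float64(187.3), np.float64(0.5635), np.float64(0.2182))
```

```bash
python3 - <<'E'
from h import *
P=monitor.get_state()["position"]
env.move_l(P+[0,0,.01],.02); env.move_l([.447,.2176,.19],.12); open_gripper(); env.hold(.2)
s,p,d=snap("over1"); print(s["time_s"],s["contact_force"])
for o in holes(s,p): print(o)
E
```

```text
16.875 [-0.6001113   0.06168264 -0.27213804]
(370.5, np.float64(482.7), np.float64(66.4), np.float64(0.5437), np.float64(0.06))
(55.5, np.float64(195.8), np.float64(310.1), np.float64(0.3378), np.float64(0.2744))
(64.5, np.float64(217.6), np.float64(270.6), np.float64(0.3777), np.float64(0.2538))
(212.0, np.float64(252.0), np.float64(215.9), np.float64(0.4282), np.float64(0.2245))
(270.0, np.float64(262.0), np.float64(122.4), np.float64(0.5028), np.float64(0.2173))
(319.0, np.float64(262.1), np.float64(34.9), np.float64(0.5624), np.float64(0.218))
```

View pics/over1.png

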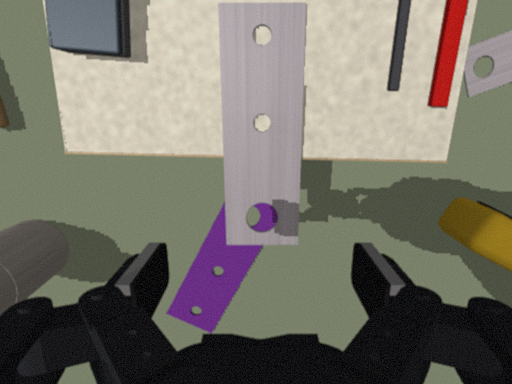

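The plate overhangs by about 73 mm and sits square, with its holes at (262,35), (262,122) and (262,217). Now I'll pinch it across its sides at plate x = -47.

```bash
python3 - <<'E'
from h import *
yaw=.0117; O=[np.pi,0,yaw]
env.move_l([.446,.2166,.12],.1,rotation=O); env.move_l([.446,.2166,.0695],.06); env.hold(.1)
s=monitor.get_state(); print(s["position"],s["contact_force"])
close_gripper(100); env.hold(.3)
s=monitor.get_state(); print(s["position"],s["contact_force"],s["finger_gap"],s["grasp_force"],s["time_s"])
P=s["position"]
env.move_l([.446,.2166,.0695+.006],.02); env.hold(.2); s,p,d=snap("held0"); print(s["position"],s["contact_force"],s["moment"],s["finger_gap"])
for o in holes(s,p,z=.087): print(o)
E
```

```text
[0.44632145 0.21675134 0.06994001] [-0.71088824  0.0360864  -0.14041309]
[0.44619312 0.21667565 0.0697916 ] [-1.57363857 -1.11598267  5.459737  ] 0.05646346240447399 104.7058716416359 19.575
[0.44585126 0.21648674 0.0752952 ] [-0.29278737  0.21348319 -2.19173212] [0.01164663 0.09886303 0.00438881] 0.05644996705358051
(917.5, np.float64(260.9), np.float64(136.3), np.float64(0.5031), np.float64(0.2174))
```

View pics/held0.png

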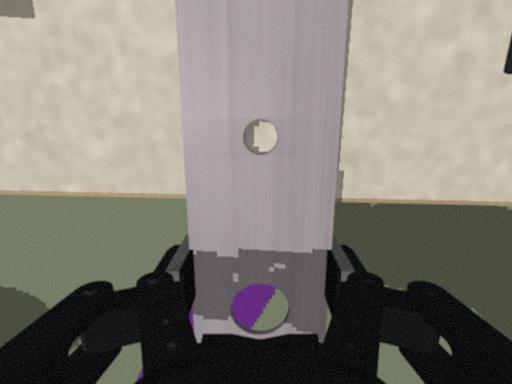

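The plate is held off the shelf, with hole_mid at (261,136). I'll check its tilt, lift it and carry it to a hover over the bolts.

```bash
cat >> h.py <<'E'
def tilt(s,d,rows=(5,225),cols=(200,325)):
    c,T=camT("wrist",s); v,u=np.mgrid[rows[0]:rows[1]:4,cols[0]:cols[1]:4]; z=d[v,u]
    P=np.stack([(u-c["cx"])/c["fx"]*z,(v-c["cy"])/c["fy"]*z,z],-1).reshape(-1,3)@T[:3,:3].T+T[:3,3]
    P=P[z.ravel()>0]
    for _ in range(4):
        A=np.c_[P[:,:2]-s["position"][:2],np.ones(len(P))]; k=np.linalg.lstsq(A,P[:,2],rcond=None)[0]; r=abs(A@k-P[:,2]); P=P[r<max(.0015,np.percentile(r,70))] if r.max()>.0015 else P
    return k,len(P)   # slope x, slope y, z at tcp
E
python3 - <<'E'
from h import *
s,p,d=load("held0"); k,n=tilt(s,d); print("tilt",k,n,k[2]-s["position"][2])
env.move_l([.446,.2166,.16],.08)
Y=.0342; B=np.array([.5701,-.2004]); off=.0573   # hole_mid ahead of tcp along plate axis
a=np.array([np.cos(Y),np.sin(Y)])
t=B-a*off
print(t)
env.goto([*t,.16],[np.pi,0,Y]); env.hold(.3); s,p,d=snap("hov1"); print(s["time_s"],s["position"],s["tcp_rot"],s["contact_force"],s["finger_gap"])
k,n=tilt(s,d); print("tilt",k,n,k[2]-s["position"][2]); print(proj("wrist",[*B,.095],s))
for o in holes(s,p,z=k[2]+.0573*k[0]): print(o)
E
```

```text
tilt [-0.02199222 -0.00078839  0.08482853] 1645 0.009533328991989734
[ 0.51283351 -0.20235928]
23.35 [ 0.51304737 -0.20166862  0.16006369] [-3.14152062e+00 -9.94251845e-05  3.53796567e-02] [ 0.04799941  0.35710794 -3.14549791] 0.0567122962741392
tilt [-1.71873718e-02  4.62133485e-05  1.69159432e-01] 1199 0.009095737792075481
[[262.17353551 124.47510142]]
(384.5, np.float64(35.3), np.float64(128.6), np.float64(0.5699), np.float64(-0.1132))
(107.5, np.float64(91.8), np.float64(107.1), np.float64(0.5786), np.float64(-0.1357))
(114.5, np.float64(138.2), np.float64(89.4), np.float64(0.5855), np.float64(-0.1535))
(856.5, np.float64(259.7), np.float64(138.6), np.float64(0.5691), np.float64(-0.1989))
```

View pics/hov1.png

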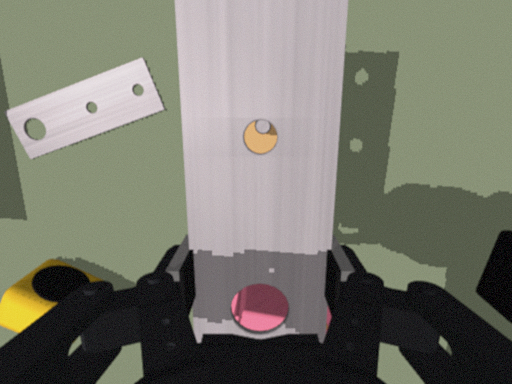

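```bash
python3 - <<'E'
from h import *
cmd=np.array([.5128+.0010,-.2024-.0015])
env.move_l([*cmd,.12],.06); env.move_l([*cmd,.0945],.03); env.hold(.4); s,p,d=snap("hov2"); print(s["time_s"],s["position"],s["tcp_rot"],s["contact_force"])
k,n=tilt(s,d); print("tilt",k,n,k[2]-s["position"][2])
print(proj("wrist",[.5701,-.2004,.095],s))
for o in holes(s,p,z=k[2]+.0573*k[0]): print(o)
c=p[100:180,215:305]; cv2.imwrite("pics/hov2c.png",cv2.resize(c,None,fx=6,fy=6,interpolation=cv2.INTER_CUBIC))
E
```

```text
25.6167 [ 0.51384417 -0.20391102  0.0945544 ] [ 3.14152675e+00 -9.05439141e-05  3.42397137e-02] [-0.47626672  0.73481454 -1.54021411]
tilt [-2.11671775e-02  3.95516349e-05  1.03956244e-01] 1542 0.009401841019768403
[[257.63457204 135.97043425]]
(169.5, np.float64(39.2), np.float64(108.8), np.float64(0.5782), np.float64(-0.1182))
(178.0, np.float64(98.1), np.float64(86.0), np.float64(0.587), np.float64(-0.1412))
(975.5, np.float64(260.3), np.float64(136.3), np.float64(0.5707), np.float64(-0.2015))
```

View pics/hov2c.png

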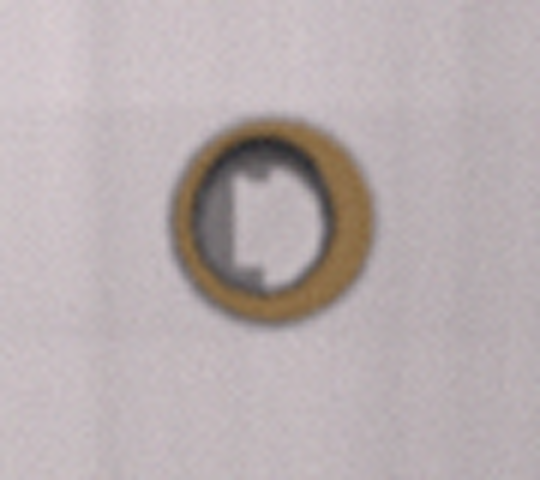

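The hole centre is at crop (273,221) and the bolt top at (262,227), so the correction is about -1.1 mm in x and +0.8 mm in y. I'll check the plate's yaw against the bolt axis, then lower it.

```bash
python3 - <<'E'
from h import *
for nm in ("held0","hov1","hov2"):
    s,p,d=load(nm); k,n=tilt(s,d); c,T=camT("wrist",s)
    M=[]
    for v in range(10,235,5):
        u=np.arange(130,400); z=d[v,u]
        P=np.stack([(u-c["cx"])/c["fx"]*z,np.full(len(u),(v-c["cy"])/c["fy"])*z,z],-1)@T[:3,:3].T+T[:3,3]
        ok=(abs(P[:,2]-k[2]-(P[:,:2]-s["position"][:2])@k[:2])<.003)&(z>0)
        i=np.flatnonzero(ok)
        if len(i)>60: M.append((*(P[i[0],:2]+P[i[-1],:2])/2,np.linalg.norm(P[i[0],:2]-P[i[-1],:2])))
    M=np.array(M); f=np.polyfit(M[:,0],M[:,1],1); r=M[:,1]-np.polyval(f,M[:,0])
    print(nm,len(M),"yaw",f[0],"tool",s["tcp_rot"][2],"rel",f[0]-s["tcp_rot"][2],"rms",r.std(),"w",np.median(M[:,2]))
s,p,d=load("hov2"); print(onplane("wrist",[258.4,137.4],.095,s))
E
```

```text
held0 45 yaw 0.006360461997008769 tool 0.011652946902177108 rel -0.005292484905168339 rms 0.00014018667978609966 w 0.05963596943770765
hov1 45 yaw 0.029405722618527766 tool 0.03537965665829268 rel -0.005973934039764914 rms 0.00015601719554675798 w 0.05960127149921431
hov2 45 yaw 0.02895022770290211 tool 0.034239713720527254 rel -0.005289486017625144 rms 0.0001699463387538464 w 0.059545816816293166
[[ 0.56953253 -0.20073117  0.095     ]]
```

```bash
python3 - <<'E'
from h import *
O=[np.pi,0,.0395]
env.move_l([.5127,-.2034,.0945],.02,rotation=O); env.hold(.2)
f0=monitor.get_state()["contact_force"]
hit=env.move_l([.5127,-.2034,.080],.012,guard=5); env.hold(.2)
s,p,d=snap("ins1"); print(hit,s["time_s"],s["position"],s["contact_force"]-f0,s["moment"]); print(tilt(s,d)[0])
for o in holes(s,p,z=tilt(s,d)[0][2]): print(o)
E
```

```text
False 27.675 [ 0.51271743 -0.20343263  0.08006245] [-0.54310889  0.85456547  0.5471184 ] [ 0.01100508  0.09204871 -0.03714205]
[-0.02231491 -0.00176591  0.08961715]
(188.5, np.float64(24.7), np.float64(106.3), np.float64(0.5774), np.float64(-0.1131))
(206.5, np.float64(87.8), np.float64(82.2), np.float64(0.5867), np.float64(-0.1374))
(2098.0, np.float64(259.8), np.float64(305.0), np.float64(0.4955), np.float64(-0.2033))
(982.0, np.float64(260.3), np.float64(136.3), np.float64(0.5697), np.float64(-0.2007))
```

Both bolts have entered the holes with no contact force. Now to seat the plate.

```bash
python3 - <<'E'
from h import *
f0=monitor.get_state()["contact_force"]
h1=env.move_l([.5127,-.2034,.070],.012,guard=6)
h2=None if h1 else env.move_l([.5127,-.2034,.060],.004,guard=6)
env.hold(.2)
s,p,d=snap("seat1"); k=tilt(s,d)[0]; print(h1,h2,s["time_s"],s["position"],s["contact_force"]-f0); print(k)
E
```

```text
False True 30.6417 [ 0.51280147 -0.20344644  0.06238074] [ 2.50407534 -1.932531    8.00228591]
[0.01408551 0.00089668 0.07226977]
```

```bash
python3 - <<'E'
from h import *
P=monitor.get_state()["position"]
env.move_l([.5127,-.2034,P[2]+.0006],.005)
open_gripper(); env.hold(.3); s=monitor.get_state(); print(s["finger_gap"],s["contact_force"])
env.move_l([.5127,-.2034,.10],.04); env.move_l([.5127,-.2034,.20],.12); env.hold(.3)
s,p,d=snap("fin"); print(s["time_s"])
for o in holes(s,p,z=.073): print(o)
print(tilt(s,d,(60,210),(238,285)))
E
```

```text
0.08567682316883017 [-0.5093069  -0.5238382  -0.38395753]
34.2417
(127.0, np.float64(217.1), np.float64(284.8), np.float64(0.4168), np.float64(-0.1659))
(306.5, np.float64(60.7), np.float64(123.9), np.float64(0.5598), np.float64(-0.0398))
(84.0, np.float64(110.9), np.float64(105.0), np.float64(0.5761), np.float64(-0.0817))
(87.5, np.float64(151.8), np.float64(89.8), np.float64(0.5888), np.float64(-0.1149))
(686.0, np.float64(259.4), np.float64(208.5), np.float64(0.494), np.float64(-0.2028))
(array([0.00070725, 0.00450487, 0.0724076 ]), 303)
```

View pics/fin.png

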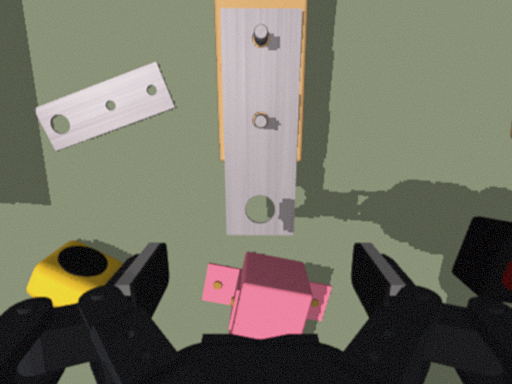

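The plate lies flat, with its top at z = 72 to 73 mm and almost no slope. Both bolts come up through the small holes at (261,35) and (260,120), and the big-hole end (260,209) sticks out past the rail's near end. I'm handing it in.

```bash
python3 - <<'E'
from h import *
print(order.job_done())
E
```

```text
the job is handed in; nothing more can be done
None
```

The hanger plate is on the rail, lying flat with both small holes over the bolts and its big-hole end past the near end, and I handed the job in after about 34 s of the 67 s allowed.

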